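Fit a filter slide in the photometer and set its light stop

ROBOT

A 6-joint arm with a two-finger parallel gripper is mounted at the origin on the work surface. World frame = base frame: x ahead of the robot, y to its left, z up, the work surface at z = 0. Lengths are in m, angles in degrees, forces in N, time in s.
With the tool pointing down it reaches from about 0.35 to 0.875 m from the base axis. Payload 15.5 kg.
Tool frame: the origin (TCP) lies on the mounting face of the last link; the fingertips stand 173 mm ahead of it and the grasp point (between the pads) lies 155 mm ahead of it (manip.grasp_offset is the distance from the TCP to the grasp point, in m); z points along the fingers, y is the line along which they close (so a half turn about z gives the same grasp; the last joint's range is limited). The gripper opens to 85 mm and grips with 20 to 120 N. Pads are 22 mm wide; open, the fingers measure 114 mm over their backs; the gripper's body (76 mm by 85 mm) begins 54 mm behind the grasp point. The pads swing forward as they close: fully open they stand 13 mm farther back than shut.
Start: joints at [70.904, 28.281, 77.091, -0, 74.628, -5.472], TCP at [0.147, 0.607, 0.405] pointing down, gripper open.
Joint ranges: [-166.48, 166.48], [-47.26, 123.95], [12.59, 153.08], [-70.14, 250.14], [6.76, 159.57], [-176.63, 176.63]. Speed limits (degrees/s): [108.29, 108.29, 147.25, 172.46, 172.46, 172.46].

INTERFACE

Orientations are given as [roll, pitch, yaw] about the fixed x, y, z axes, in that order (R = Rz(yaw) Ry(pitch) Rx(roll)).
In Python, from cell import manip gives the robot as it stands. The module is installed in compiled form; this text tells all that it offers.
- The arm moves only by the tool drive_tool, never from a script. Its argument "motion" is a list of rows, each a list of 7 numbers: the turn, a rotation vector about the tool's x, y, z in degrees, then the shift along the tool's x, y, z in mm, then the finger opening in mm, from 0 to 85.4. A call has 1 to 8 rows; each row shifts and turns the commanded pose from where the row before left it, along the tool's axes as they then stand; what a row does not reach is not made up. A row lasts 1/12 s, in which the tool goes at most 41.7 mm and 7.16 degrees, less where a joint would pass 70% of its speed; a pose out of reach is approached as far as the arm can. A call is refused whole if a number of a shift passes 41.7 or a number of a turn 7.16, either way. A call with a gripper value outside its range is refused whole. The fingers move at their own pace and stop on an object; "squeeze" is the grip in N (left out, the last holds). Time passes only in rows, so rows that do not move let the fingers close. It gives the time, the measured TCP pose, the force, the opening and the grip force at its end, in the units of the state.
- manip.get_state(): the state, without advancing time (a new reading comes with each control period).
- manip.camera(name): name is "scene" or "top" or "wrist"; returns a dict with "img" (420x560x3 uint8, red, green, blue), "z_map" (420x560 float32, m along the optical axis (not along the pixel's ray), 0 where there is no reading), "camera_matrix" (3x3 intrinsics, pixels), "pose" (4x4, takes a point from camera to world coordinates). Camera axes: x right, y up, looking along -z (the intrinsics and any distortion apply to the point x, -y, -z); pixel columns grow to the right and rows downward; lengths in m; the calibration is good to about 2 mm. The wrist camera is an equidistant fisheye: a pixel r from the principal point sees the ray r / f radians off the axis. A picture is of the moment at which its call begins.
- manip.finish_job(): hands the job in; it is judged then, once.
Trained networks look in the newest picture that a camera, given by its name, has taken for a name from the list of things; names that differ only in an ending like _2 or _b are one class to them, and where a whole thing is asked for, a point or a joint stands for the part that bears it (a point fixed in the world has none). Each returns a list of dicts, best first, with "conf" (0 to 1); they miss things now and then, are a little off and sometimes report something else, mostly with a low value. They report only what shows in the picture. A call takes as long as a camera call.
- manip.boxes_of(camera, thing): "xy" ([column, row] in pixels, amid what is visible of it).
- manip.spot_point(camera, thing): "xy" ([column, row] in pixels: a listed point, or the origin of a listed thing).
The state is a dict: "t": time; "joint_positions": joint angles; "dq": joint speeds; "effort": joint torques, N m; "position": TCP position; "tool_rot": TCP orientation; "wrist_force": force on the tool from outside, world axes, zero at the start; "wrist_torque": the same for the moment, N m; "finger_gap": finger opening in m; "gripper_force": force on a finger pad.
Only numpy, scipy, OpenCV 4.12 (cv2) and the standard library are available. Lean on these libraries where they do the work, as an engineer would, in place of code of your own. Each camera call takes 0.05 s, during which the arm holds its last target. There are 200 camera calls.

TASK

Get the filter photometer ready for a reading: draw the tall filter slide straight up out of its slotted rack by the handle, and lower it, without letting it drop, into the slot on top of the photometer until its shoulders sit home. Then turn the light-stop wing screw clockwise until it seats, back it off a quarter turn, and finish with the wing still in your grip, holding it still at that setting. Leave the other slides, the bottles and the glassware where they stand.

Things in the scene. Friction and masses are not known exactly. Their poses are not given: they have to be found in the camera images.
- photometer: Low white and grey bench instrument, fixed; casing 200 (x) by 320 mm (y), deck 100 mm above the table. Origin under the casing's centre at table height; z up, -x to the sloping front console (60 mm more in front). On the deck at x = 0: filter slot at y = -30 mm, wing screw at y = +75 mm, round black sample-well cap (38 mm across, 28 mm tall) at y = -115 mm. Position and yaw (up to 0.25 rad) vary.
- slot_mouth (a point): Centre of the filter slot's mouth, on top of the black slot guide, 110 mm above the table; axes as the photometer's. The slot is vertical, 54 mm long (x), 9 mm wide (y), 76 mm deep below this point. The guide stands 10 mm above the deck, 75 x 29 mm outside, and is a funnel: 59 x 19 mm at the mouth, tapering to the slot.
- slide_rack: White plastic rack fixed to the table, 80 (x) by 126 (y) by 50 mm tall, foot 92 x 138 mm, 6 mm thick. Origin under its centre at table height. Four vertical slots 54 mm long (x), 8 mm wide (y), floors 8 mm above the table, at y = -42, -14, +14, +42 mm; three hold slides, in any order. Position and yaw (up to 0.35 rad) vary.
- tall_slide_grip (a point): Tall filter slide (dark metal, loose, 60 to 130 g): centre of its handle. Handle 64 wide (x), 9 thick (y), 40 mm tall; below it the blade, a framed glass 50 x 6 x 70 mm tall. This point is 20 mm below the top, 90 mm above the lower edge; z up. In the rack the blade stands 42 mm deep in a slot. Home, the shoulders under the handle's ends rest on the slot guide, this point 20 mm above slot_mouth.
- tall_slide: The same tall filter slide; origin at the centre of its lower edge; x along its width, y through its thickness, z up. Either face may look either way when it is home.
- wing_grip (a point): Flat steel wing of the light-stop screw: 34 long (its x), 9 thick (its y), 32 mm tall. This point: on the screw's axis at the height to grip, 134 mm above the table, 34 mm above the deck (it rises 2 mm a full turn); the wing reaches from 20 mm below to 12 mm above it; under it is a round collar 21 mm across. It turns with the screw; its x lies along the photometer's x when the screw is seated.
- wing (a joint): How far the light-stop screw is open (rad): 0 = seated, light shut off, a hard stop; grows as it turns counter-clockwise seen from above (backing off); a quarter turn is 1.57. It starts about a third to half a turn open (1.9 to 3.0), turns with a steady drag of about 0.05 N m and stays where it is left.
- low_slide_a: A low filter slide in the rack, not wanted: same blade width and thickness but only 56 mm tall overall, with a narrow tab (18 mm) on top; its top stands 64 mm above the table. Origin at the centre of its lower edge.
- low_slide_b: A low filter slide in the rack, not wanted: same blade width and thickness but only 56 mm tall overall, with a narrow tab (18 mm) on top; its top stands 64 mm above the table. Origin at the centre of its lower edge.
- cuvette_block: Bystander: small grey block 32 x 50 x 26 mm with two square holes, one holding a glass cuvette, standing on the photometer's rear right corner. Origin under its centre.
- dropper_bottle: Bystander: small amber glass bottle, 36 mm across, 85 mm tall, beside the rack. Origin under its centre.
- wash_bottle: Bystander: white plastic wash bottle, 68 mm across, 180 mm tall with its spout, behind the rack. Origin under its centre.
- beaker: Bystander: glass beaker, 68 mm across, 85 mm tall, left of the photometer. Origin under its centre.
- amber_bottle: Bystander: amber reagent bottle, 64 mm across, 145 mm tall, left of the photometer. Origin under its centre.
- salt_jar: Bystander: white plastic jar with a black lid, 46 mm across, 65 mm tall, in front of the rack, nearer the robot. Origin under its centre.

How it is judged:
By the outcome, as a careful person would: the job done as asked, in the order asked, and still so for the second after the job is handed in, while the arm keeps its last pose, push and grip.
It also fails if it takes over 51 s, if anything falls off the work surface, if the arm or the gripper's body presses on something with over 40 N, if the wrist force passes 120 N, or if a joint passes its speed limit or range.

## Working session

There is one attempt and no reset: what is moved stays moved. The work goes in short steps, Python scripts to look and compute and a tool call to move; the robot and the scene stay as the last step left them, time stands still between calls to the robot, and variables do not carry over. Pictures are saved under pics/ and viewed, at most 10 in all, crops included, and the job is handed in when it is done.

Besides the shell and the picture viewer there is one more tool, called after "Call:" in YAML: its name, and indented under it one key for each argument. drive_tool: Moves the arm, as the interface text tells. Its arguments: {"type":"object","properties":{"motion":{"type":"array"},"squeeze":{"type":"number"}},"required":["motion"]}

```bash
mkdir -p pics
cat > h.py <<'E'
import numpy as np, cv2
from cell import manip
from scipy.spatial.transform import Rotation as R
def ray(c,uv):
    K=c["camera_matrix"]; return np.array([(uv[0]-K[0,2])/K[0,0],(uv[1]-K[1,2])/K[1,1]])
def w(c,uv,z=None):  # pixel-> world via depth, or on plane z
    x,y=ray(c,uv); T=c["pose"]
    d=np.array([x,-y,-1.])
    if z is None:
        u,v=int(round(uv[0])),int(round(uv[1])); p=c["z_map"][max(v-1,0):v+2,max(u-1,0):u+2]; p=p[p>0]
        if len(p)==0: return np.full(3,np.nan)
        return T[:3,:3]@(d*np.median(p))+T[:3,3]
    D=T[:3,:3]@d; return T[:3,3]+D*(z-T[2,3])/D[2]
def cloud(c):
    K=c["camera_matrix"]; v,u=np.indices(c["z_map"].shape); Z=c["z_map"]
    P=np.stack([(u-K[0,2])/K[0,0]*Z,-(v-K[1,2])/K[1,1]*Z,-Z],-1)
    P=P@c["pose"][:3,:3].T+c["pose"][:3,3]; P[Z<=0]=np.nan
    return P
E
python3 - <<'E'
from h import *
np.set_printoptions(precision=3,suppress=True)
for n in ("top","scene"):
    c=manip.camera(n); cv2.imwrite(f"pics/{n}0.png",c["img"][:,:,::-1])
    print(n,c["camera_matrix"].tolist(),c["pose"][:3,3])
    for t,z in (("photometer",0),("slot_mouth",.11),("slide_rack",0),("tall_slide_grip",.14-.042+.042),("wing_grip",.134),("low_slide_a",.008),("salt_jar",0),("dropper_bottle",0),("wash_bottle",0),("beaker",0),("amber_bottle",0),("cuvette_block",.1)):
        if t=="tall_slide_grip": z=.098
        for r in manip.spot_point(n,t)[:2]:
            print(t,np.round(r["xy"],1),round(r["conf"],2),w(c,r["xy"],z),w(c,r["xy"]))
print(manip.get_state(), manip.grasp_offset)
E
```

```text
top [[520.9611331773204, 0.0, 282.1797697999297], [0.0, 520.9611331773204, 196.9240492023291], [0.0, 0.0, 1.0]] [0.324 0.026 1.685]
photometer [242.  189.8] 0.68 [0.574 0.147 0.   ] [0.559 0.14  0.1  ]
slot_mouth [254.1 186.5] 0.85 [0.568 0.102 0.11 ] [0.569 0.103 0.101]
slide_rack [378.7 194.4] 0.78 [ 0.561 -0.3    0.   ] [ 0.554 -0.29   0.05 ]
slide_rack [211.1 184.6] 0.74 [0.59  0.248 0.   ] [0.575 0.235 0.099]
tall_slide_grip [384.  192.6] 0.45 [ 0.553 -0.298  0.098] [ 0.56  -0.308  0.049]
wing_grip [140.2 189.4] 0.61 [0.553 0.443 0.134] [0.56  0.454 0.092]
low_slide_a [390.  195.3] 0.55 [ 0.557 -0.335  0.008] [ 0.543 -0.313  0.112]
low_slide_a [374.3 193.2] 0.46 [ 0.564 -0.284  0.008] [ 0.558 -0.276  0.05 ]
salt_jar [381.9 192.9] 0.67 [ 0.566 -0.311  0.   ] [ 0.559 -0.301  0.05 ]
salt_jar [363.9 261. ] 0.5 [ 0.345 -0.248  0.   ] [ 0.344 -0.238  0.065]
dropper_bottle [445.9 210.1] 0.5 [ 0.511 -0.518  0.   ] [ 0.504 -0.499  0.06 ]
dropper_bottle [380.7 196.3] 0.2 [ 0.555 -0.307  0.   ] [ 0.548 -0.297  0.048]
wash_bottle [393.6 161. ] 0.62 [ 0.673 -0.352  0.   ] [ 0.657 -0.334  0.0
[... 1304 characters left out ...]
.089]
amber_bottle [386.2 341.5] 0.71 [0.439 0.503 0.   ] [0.455 0.509 0.049]
cuvette_block [236.  153.6] 0.67 [ 0.582 -0.244  0.1  ] [ 0.571 -0.279  0.053]
cuvette_block [253.  223.7] 0.61 [0.644 0.029 0.1  ] [0.649 0.043 0.127]
{'t': 1.3, 'joint_positions': array([70.904, 28.283, 77.093, -0.   , 74.628, -5.472]), 'dq': array([-0.033,  0.017,  0.007, -0.044,  0.066,  0.062]), 'effort': array([ -0.004, -88.202, -38.427,  -0.   ,   0.001,   0.   ]), 'position': array([0.147, 0.607, 0.405]), 'tool_rot': array([-179.996,   -0.   ,  166.376]), 'wrist_force': array([0.657, 0.887, 0.681]), 'wrist_torque': array([0.024, 0.011, 0.011]), 'gripper_force': 0.0, 'finger_gap': 0.08547880095637207} 0.1547
```

Run:
```python
import cv2,numpy as np
t=cv2.imread("pics/top0.png");s=cv2.imread("pics/scene0.png")
a=cv2.resize(t[140:240,200:420],(800,364),interpolation=cv2.INTER_CUBIC)
b=cv2.resize(s[100:300,180:380],(400,400))[:236]
cv2.imwrite("pics/v1.png",a); cv2.imwrite("pics/v2.png",cv2.resize(s[100:300,180:360],(540,600),interpolation=cv2.INTER_CUBIC))
```

```text
(no output)
```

View pics/v1.png

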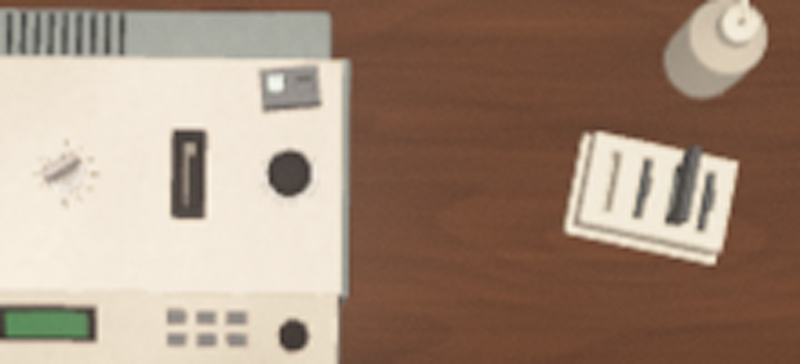

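View pics/v2.png

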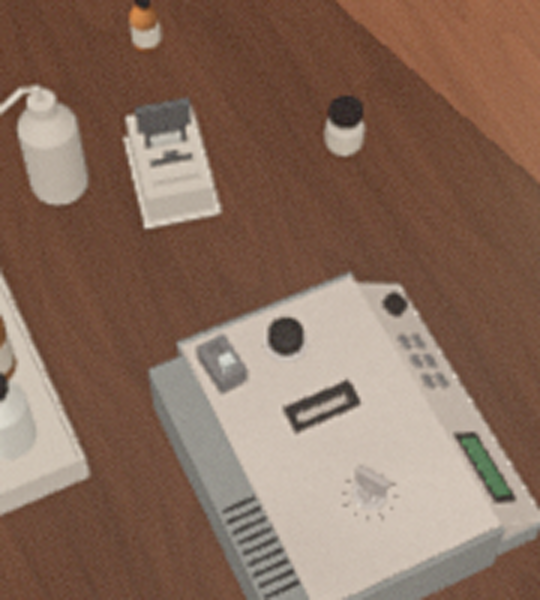

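The top view (crop factor 800/220) shows the rack at crop (650,195) with the slots, left to right, as empty, low, tall and low. The tall slide's handle is at about (685,187). On the photometer, the slot guide is at (188,172), the wing at (62,170) pointing up-right, and the cap at (290,172). The scene view agrees. Next I'll get yaws and positions from depth.

Run:
```python
from h import *
np.set_printoptions(precision=4,suppress=True)
c=manip.camera("top"); P=cloud(c); np.save("P.npy",P)
def rect(m):
    p=(P[m][:,:2]*1000).astype(np.float32); r=cv2.minAreaRect(p); return len(p),np.round(r[0],1),np.round(r[1],1),round(r[2],1)
x,y,z=P[...,0],P[...,1],P[...,2]
rk=(abs(x-.56)<.1)&(abs(y+.3)<.12)
print("rack",rect(rk&(abs(z-.05)<.012)))
print("handle",rect(rk&(z>.09)), np.median(P[rk&(z>.09)],0))
dk=(abs(x-.57)<.16)&(abs(y-.14)<.2)
print("deck",rect(dk&(abs(z-.1)<.008)&(x>.472)))
print("wing",rect(dk&(z>.125)&(abs(y-.21)<.04)&(abs(x-.56)<.05)),np.median(z[dk&(z>.125)&(abs(y-.21)<.04)&(abs(x-.56)<.05)]))
print("cap",rect(dk&(z>.118)&(abs(y-.02)<.04)&(abs(x-.56)<.035)))
g=cv2.cvtColor(c["img"],cv2.COLOR_RGB2GRAY)
m=dk&(g<110)&(abs(y-.103)<.04)&(abs(x-.565)<.05); print("guide",rect(m))
```

```text
rack (866, array([ 595.1, -304.7]), array([127.3, 147.3]), 78.5)
handle (122, array([ 600.3, -321.2]), array([ 34.3, 144.8]), 66.1) [ 0.5684 -0.3122  0.1122]
deck (7250, array([591.4, 139.6]), array([332. , 238.8]), 89.8)
wing (46, array([567.4, 214.3]), array([11.5, 33.3]), 33.2) 0.14120762246520857
cap (117, array([566.2,  24.5]), array([34.5, 33.4]), 0.4)
guide (167, array([565.4, 111.4]), array([25.1, 72.1]), 90.0)
```

Call:
drive_tool:
  motion:
    - [0,0,0,-29,-23,0,85]
    - [0,0,0,-29,-23,0,85]
    - [0,0,0,-29,-23,0,85]
    - [0,0,0,-29,-23,0,85]
    - [0,0,0,-29,-23,0,85]
    - [0,0,0,-29,-23,0,85]
    - [0,0,0,-29,-23,0,85]
    - [0,0,0,-29,-23,0,85]

```text
t: 2.02
position: [0.3301, 0.3724, 0.4048]
tool_rot: [180.0, 0.0, 166.4]
wrist_force: [0.5, 0.6, 0.2]
finger_gap: 0.0846
gripper_force: 0.0
```

Call:
drive_tool:
  motion:
    - [0,0,0,-29,-23,0,85]
    - [0,0,0,-29,-23,0,85]
    - [0,0,0,-29,-23,0,85]
    - [0,0,0,-29,-23,0,85]
    - [0,0,0,-29,-23,0,85]
    - [0,0,0,-29,-23,0,85]
    - [0,0,0,-29,-23,0,85]
    - [0,0,0,0,0,0,85]

```text
t: 2.68
position: [0.4921, 0.1655, 0.4048]
tool_rot: [-180.0, 0.1, 166.2]
wrist_force: [-1.0, -0.3, -0.3]
finger_gap: 0.085
gripper_force: 0.0
```

```bash
cat >> h.py <<'E'
def wf(c,uv,z):
    K=c["camera_matrix"]; d=np.array([(uv[0]-K[0,2])/K[0,0],(uv[1]-K[1,2])/K[1,1]]); t=np.linalg.norm(d)
    s=np.sin(t)/max(t,1e-9); D=c["pose"][:3,:3]@np.array([d[0]*s,-d[1]*s,-np.cos(t)]); p=c["pose"][:3,3]
    return p+D*(z-p[2])/D[2]
def ortho(c,x0,x1,y0,y1,z,res):  # resample wrist image onto plane z: up=+x, left=+y
    nx,ny=int((x1-x0)/res),int((y1-y0)/res)
    X,Y=np.meshgrid(x1-np.arange(nx)*res,y1-np.arange(ny)*res,indexing="ij")
    q=(np.stack([X,Y,np.full_like(X,z)],-1)-c["pose"][:3,3])@c["pose"][:3,:3]
    a,b,e=q[...,0],-q[...,1],-q[...,2]; r=np.hypot(a,b); t=np.arctan2(r,e); K=c["camera_matrix"]; k=t/np.maximum(r,1e-9)
    return cv2.remap(c["img"][:,:,::-1].copy(),(K[0,0]*a*k+K[0,2]).astype(np.float32),(K[1,1]*b*k+K[1,2]).astype(np.float32),cv2.INTER_CUBIC)
E
python3 - <<'E'
from h import *
np.set_printoptions(precision=4,suppress=True)
P=np.load("P.npy"); x,y,z=P[...,0],P[...,1],P[...,2]
m=(abs(x-.56)<.05)&(abs(y+.305)<.03)&(z>.095); r=cv2.minAreaRect((P[m][:,:2]*1000).astype(np.float32)); print("handle",m.sum(),r,np.median(z[m]))
m=(abs(x-.56)<.058)&(abs(y+.3)<.09)&(abs(z-.05)<.005); r=cv2.minAreaRect((P[m][:,:2]*1000).astype(np.float32)); print("rack",m.sum(),r)
c=manip.camera("wrist"); print(c["camera_matrix"].tolist(),c["pose"])
for t,h in (("slot_mouth",.11),("wing_grip",.134),("photometer",0)):
    for r in manip.spot_point("wrist",t)[:2]: print(t,r["xy"],r["conf"],wf(c,r["xy"],h))
o=ortho(c,.46,.66,0,.26,.11,.0005); cv2.imwrite("pics/w1.png",o)
np.save("w1.npy",c,allow_pickle=True)
E
```

```text
handle 86 ((559.6422119140625, -311.42144775390625), (10.332555770874023, 61.92533493041992), 78.38168334960938) 0.11548763248008176
rack 630 ((562.3809814453125, -297.84954833984375), (127.34654998779297, 81.12867736816406), 77.5557632446289)
[[325.19226210127806, 0.0, 276.379713984347], [0.0, 325.19226210127806, 206.03452683736882], [0.0, 0.0, 1.0]] [[ 0.2383 -0.9344 -0.2647  0.4257]
 [ 0.9712  0.2294  0.0645  0.1815]
 [ 0.0004 -0.2724  0.9622  0.3743]
 [ 0.      0.      0.      1.    ]]
slot_mouth [239.8, 287.9] 0.91 [0.5676 0.1116 0.11  ]
wing_grip [357.3, 273.4] 0.7 [0.5659 0.2179 0.134 ]
photometer [268.7, 238.5] 0.72 [0.5669 0.1373 0.    ]
```

View pics/w1.png

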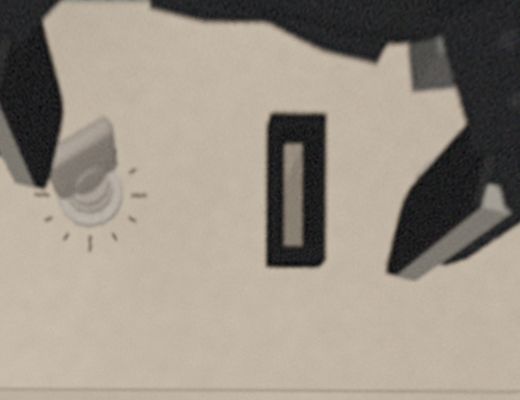

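The rectified wrist view, at 0.5 mm/px, shows the slot guide spanning columns 267–325 and rows 114–266. That puts its centre at (0.565, 0.112), with yaw about -0.3°. The wing is partly hidden at (85,160). The tall slide, at (0.5596, -0.3114) with yaw -11.6°, agrees with the rack fit. I'll move over the slide next.

Call:
drive_tool:
  motion:
    - [0,0,0,-14.8,-37.3,4,85]
    - [0,0,0,-14.8,-37.3,4,85]
    - [0,0,0,-14.8,-37.3,4,85]
    - [0,0,0,-14.8,-37.3,4,85]
    - [0,0,0,-14.8,-37.3,4,85]
    - [0,0,0,-14.8,-37.3,4,85]
    - [0,0,0,-14.8,-37.3,4,85]
    - [0,0,0,-14.8,-37.3,4,85]

```text
t: 3.55
position: [0.5334, -0.1488, 0.3727]
tool_rot: [180.0, 0.0, 166.5]
wrist_force: [1.0, -0.3, 0.3]
finger_gap: 0.0848
gripper_force: 0.0
```

Call:
drive_tool:
  motion:
    - [0,0,0,-14.8,-37.3,13,70]
    - [0,0,0,-14.8,-37.3,13,60]
    - [0,0,0,-14.8,-37.3,13,50]
    - [0,0,0,-14.8,-37.3,13,50]
    - [0,0,-1.9,0,0,0,50]
    - [0,0,0,0,0,0,50]

```text
t: 4.05
position: [0.5558, -0.3056, 0.3202]
tool_rot: [180.0, -0.1, 168.3]
wrist_force: [-0.6, 1.0, 0.3]
finger_gap: 0.0502
gripper_force: 0.0
```

Run:
```python
from h import *
np.set_printoptions(precision=4,suppress=True)
c=manip.camera("wrist"); s=manip.get_state(); print(s["position"],s["tool_rot"],s["t"])
for r in manip.spot_point("wrist","tall_slide_grip")[:2]: print(r["xy"],r["conf"],wf(c,r["xy"],.098))
o=ortho(c,.48,.63,-.41,-.21,.118,.0004); cv2.imwrite("pics/w2.png",o)
np.save("w2.npy",c,allow_pickle=True)
```

```text
[ 0.5558 -0.3044  0.3209] [179.9573  -0.0564 168.2834] 4.1
[270.6, 239.5] 0.82 [ 0.5621 -0.3106  0.098 ]
```

View pics/w2.png

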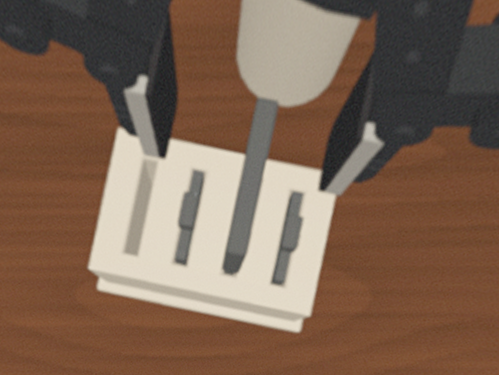

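The handle's top runs from (268,98) to (236,255), so its centre is (0.5592, -0.3108) and its yaw is -11.5°, with a length of 64 mm as expected. Next I descend and grip.

Call:
drive_tool:
  motion:
    - [0,0,-0.2,-5.4,-5.2,10,50]
    - [0,0,0,0,0,20,40]
    - [0,0,0,0,0,20,30]
    - [0,0,0,0,0,12,30]
    - [0,0,0,0,0,0,20]
    - [0,0,0,0,0,0,0]
    - [0,0,0,0,0,0,0]
    - [0,0,0,0,0,0,0]
  squeeze: 50

```text
t: 4.82
position: [0.5602, -0.3114, 0.2605]
tool_rot: [-180.0, 0.1, 168.5]
wrist_force: [-0.5, 0.5, -1.1]
finger_gap: 0.0085
gripper_force: 50.6
```

Call:
drive_tool:
  motion:
    - [0,0,0,0,0,0,0]
    - [0,0,0,0,0,0,0]

```text
t: 4.98
position: [0.56, -0.3115, 0.26]
tool_rot: [-180.0, 0.1, 168.5]
wrist_force: [0.9, 1.1, 0.4]
finger_gap: 0.0084
gripper_force: 50.7
```

Call:
drive_tool:
  motion:
    - [0,0,0,0,0,-10,0]
    - [0,0,0,0,0,-20,0]
    - [0,0,0,0,0,-25,0]
    - [0,0,0,0,0,-34,0]
    - [0,0,0,0,0,-38,0]
    - [0,0,0,0,0,-28,0]
    - [0,0,-5.6,0,0,0,0]
    - [0,0,-5.6,0,0,0,0]

```text
t: 5.65
position: [0.5599, -0.3115, 0.4177]
tool_rot: [-179.8, 0.2, 179.9]
wrist_force: [-0.7, 0.6, -2.0]
finger_gap: 0.008
gripper_force: 50.7
```

Run:
```python
from h import *
s=manip.get_state(); print(s["position"],s["tool_rot"],s["finger_gap"])
d=np.array([.5655,.1115,s["position"][2]])-s["position"]
print(R.from_euler("xyz",s["tool_rot"],degrees=True).inv().apply(d)*1000)
```

```text
[ 0.55990375 -0.31151892  0.41771627] [-179.84309799    0.22231286  179.90432871] 0.008006258574968655
[ -4.88985691 423.02614137  -1.13946841]
```

Call:
drive_tool:
  motion:
    - [0,0,0,-1,15,0,0]
    - [0,0,0,-1,30,0,0]
    - [0,0,0,-1,38,0,0]
    - [0,0,0,-1,38,0,0]
    - [0,0,0,-0.9,38,0,0]
    - [0,0,0,0,38,0,0]
    - [0,0,0,0,38,0,0]
    - [0,0,0,0,38,0,0]

```text
t: 6.32
position: [0.5655, -0.0362, 0.4149]
tool_rot: [180.0, 0.0, 179.6]
wrist_force: [2.7, 1.1, -1.1]
finger_gap: 0.0084
gripper_force: 50.7
```

Call:
drive_tool:
  motion:
    - [0,0,0,0,38,0,0]
    - [0,0,0,0,38,0,0]
    - [0,0,0,0,38,0,0]
    - [0,0,0,0,26,0,0]
    - [0,0,0,0,10,20,0]
    - [0,0,0,0,0,15,0]
    - [0,0,0,0,0,0,0]

```text
t: 6.9
position: [0.5658, 0.1127, 0.3773]
tool_rot: [-180.0, -0.2, 179.7]
wrist_force: [-0.0, -0.7, -2.2]
finger_gap: 0.0084
gripper_force: 50.7
```

Run:
```python
from h import *
np.set_printoptions(precision=4,suppress=True)
c=manip.camera("wrist"); s=manip.get_state(); print(s["position"],s["tool_rot"],s["t"],s["finger_gap"])
d=manip.camera("scene");
gz=s["position"][2]-.1547
for t in ("tall_slide_grip","slot_mouth","tall_slide"):
  for n,q in (("wrist",c),("scene",d)):
    for r in manip.spot_point(n,t)[:1]:
        h={"tall_slide_grip":gz-.0073,"slot_mouth":.11,"tall_slide":gz-.0973}[t]; print(n,t,r["xy"],r["conf"],(wf if n=="wrist" else w)(q,r["xy"],h))
o=ortho(c,.49,.64,.01,.26,.11,.0005); u=ortho(c,.49,.64,.01,.26,gz-.0973,.0005)
cv2.imwrite("pics/w3.png",np.vstack([o,u]))
np.save("w3.npy",c,allow_pickle=True);cv2.imwrite("pics/s3.png",cv2.resize(d["img"][100:330,210:390,::-1],None,fx=2.6,fy=2.6,interpolation=cv2.INTER_CUBIC))
```

```text
[0.5664 0.1121 0.3787] [-179.9839   -0.1498  179.6452] 6.95 0.008924878398576329
wrist tall_slide_grip [275.9, 276.0] 0.97 [0.5661 0.1123 0.2167]
scene tall_slide_grip [288.8, 216.9] 0.46 [0.5668 0.1133 0.2167]
wrist slot_mouth [272.2, 211.7] 0.8 [0.5674 0.1094 0.11  ]
scene slot_mouth [285.9, 233.9] 0.87 [0.5709 0.1094 0.11  ]
wrist tall_slide [274.4, 217.4] 0.69 [0.5667 0.1112 0.1267]
scene tall_slide [291.7, 231.7] 0.59 [0.5563 0.118  0.1267]
```

View pics/w3.png

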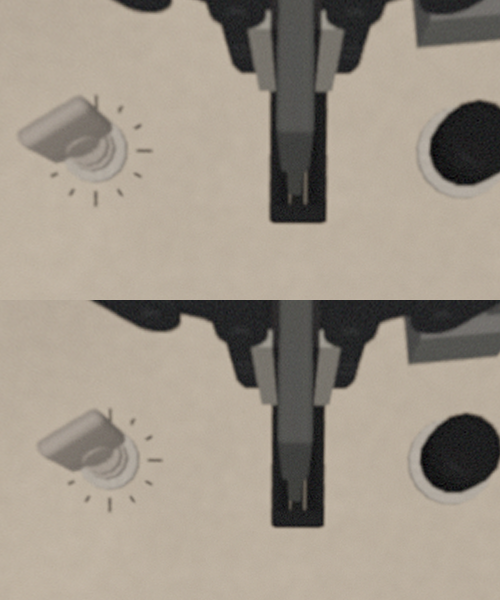

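The wrist view shows the blade tip over the guide. The guide centre is at column 298 in the upper half and the blade's lower edge is at about column 297.5 in the lower half, so they are aligned to under 1 mm. The wing is at (50,120), pointing to about 120°, which is the same as -60°. I'll lower gently now.

Call:
drive_tool:
  motion:
    - [0,0,0,0,-0.5,10,0]
    - [0,0,0,0,0,10,0]
    - [0,0,0,0,0,8,0]
    - [0,0,0,0,0,8,0]
    - [0,0,0,0,0,8,0]
    - [0,0,0,0,0,8,0]
    - [0,0,0,0,0,0,0]

```text
t: 7.88
position: [0.5667, 0.111, 0.3254]
tool_rot: [-180.0, -0.1, 179.7]
wrist_force: [-0.8, -0.2, -1.3]
finger_gap: 0.0082
gripper_force: 50.7
```

Call:
drive_tool:
  motion:
    - [0,0,0,0,0,8,0]
    - [0,0,0,0,0,8,0]
    - [0,0,0,0,0,6,0]
    - [0,0,0,0,0,5,0]
    - [0,0,0,0,0,4,0]
    - [0,0,0,0,0,0,0]

```text
t: 8.38
position: [0.567, 0.111, 0.2955]
tool_rot: [-180.0, -0.1, 179.7]
wrist_force: [-0.0, -0.2, -1.2]
finger_gap: 0.0087
gripper_force: 50.7
```

Call:
drive_tool:
  motion:
    - [0,0,0,0,0,1,0]
    - [0,0,0,0,0,1,0]
    - [0,0,0,0,0,1,0]
    - [0,0,0,0,0,0.5,0]
    - [0,0,0,0,0,0,0]

```text
t: 8.8
position: [0.5671, 0.111, 0.2929]
tool_rot: [180.0, 0.0, 179.7]
wrist_force: [-0.5, 0.1, -0.3]
finger_gap: 0.0082
gripper_force: 50.7
```

Call:
drive_tool:
  motion:
    - [0,0,0,0,0,1,0]
    - [0,0,0,0,0,0,0]

```text
t: 8.97
position: [0.5671, 0.111, 0.2917]
tool_rot: [180.0, -0.0, 179.7]
wrist_force: [-0.2, -0.2, -0.5]
finger_gap: 0.0085
gripper_force: 50.7
```

Call:
drive_tool:
  motion:
    - [0,0,0,0,0,0.5,0]
    - [0,0,0,0,0,0,0]

```text
t: 9.13
position: [0.5671, 0.111, 0.2913]
tool_rot: [180.0, 0.0, 179.7]
wrist_force: [-0.2, -0.1, -0.7]
finger_gap: 0.0078
gripper_force: 50.7
```

Call:
drive_tool:
  motion:
    - [0,0,0,0,0,1,0]
    - [0,0,0,0,0,0,0]

```text
t: 9.3
position: [0.5672, 0.111, 0.291]
tool_rot: [180.0, 0.0, 179.7]
wrist_force: [-3.9, -0.5, 13.8]
finger_gap: 0.0083
gripper_force: 53.0
```

Call:
drive_tool:
  motion:
    - [0,0,0,0,0,-0.5,0]
    - [0,0,0,0,0,0,12]
    - [0,0,0,0,0,0,25]
    - [0,0,0,0,0,0,40]
    - [0,0,0,0,0,0,40]
    - [0,0,0,0,0,-12,40]
    - [0,0,0,0,0,-25,40]
    - [0,0,0,0,0,-33,40]

```text
t: 9.97
position: [0.5665, 0.1109, 0.3597]
tool_rot: [-180.0, -0.2, 179.7]
wrist_force: [0.8, -0.3, -1.1]
finger_gap: 0.0403
gripper_force: 0.0
```

Run:
```python
from h import *
np.set_printoptions(precision=4,suppress=True)
c=manip.camera("wrist"); s=manip.get_state(); print(s["position"],s["tool_rot"],s["t"],s["finger_gap"])
d=manip.camera("scene")
for t,h in (("tall_slide_grip",.13),("wing_grip",.134)):
  for n,q in (("wrist",c),("scene",d)):
    for r in manip.spot_point(n,t)[:1]: print(n,t,r["xy"],r["conf"],(wf if n=="wrist" else w)(q,r["xy"],h))
a=ortho(c,.50,.63,.07,.27,.146,.0004)
b=cv2.resize(d["img"][180:310,250:350,::-1],(285,370),interpolation=cv2.INTER_CUBIC)
k=np.zeros((370,a.shape[1]+285,3),np.uint8); k[:a.shape[0],:a.shape[1]]=a; k[:,a.shape[1]:]=b
cv2.imwrite("pics/w4.png",k)
P=cloud(d); x,y,z=[P[...,i] for i in range(3)]; m=(abs(x-.567)<.04)&(abs(y-.111)<.02)&(z>.125); print(m.sum(),np.nanpercentile(z[m],[50,90,97,100]))
```

```text
[0.5681 0.1112 0.3671] [179.9687   0.3104 179.6832] 10.0167 0.03989641871717516
wrist tall_slide_grip [274.1, 230.7] 0.6 [0.5698 0.1092 0.13  ]
scene tall_slide_grip [287.2, 233.7] 0.6 [0.5723 0.1196 0.13  ]
wrist wing_grip [428.6, 225.2] 0.56 [0.5662 0.2154 0.134 ]
scene wing_grip [308.1, 259.6] 0.41 [0.5572 0.2228 0.134 ]
677 [0.5741 0.5809 0.5819 0.5837]
```

View pics/w4.png

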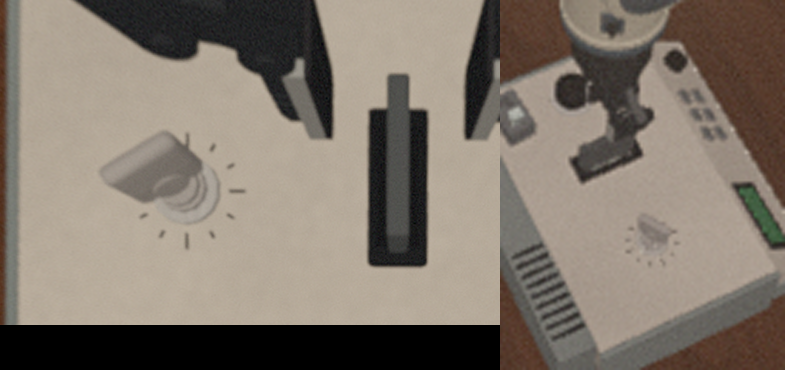

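The slide's handle is seated in the guide at (397,150), with a top length that matches home height. The wing ridge runs from (102,172) to (167,131), an angle of 122°, and the tick centre at (187,190) puts the axis at (0.567, 0.2155). I'll move to the wing, turning to yaw 122°.

Call:
drive_tool:
  motion:
    - [0,0,0,0,30,0,40]
    - [0,0,0,0,38,0,40]
    - [0,0,0,0,28,0,40]
    - [0,0,7.1,0,8.5,0,40]
    - [0,0,7.1,0,0,0,40]
    - [0,0,7.1,0,0,0,40]
    - [0,0,7.1,0,0,0,40]
    - [0,0,7.1,0,0,0,40]

```text
t: 10.93
position: [0.5674, 0.2156, 0.3594]
tool_rot: [-179.9, -0.1, 143.8]
wrist_force: [-0.1, 0.2, 0.4]
finger_gap: 0.0405
gripper_force: 0.0
```

Call:
drive_tool:
  motion:
    - [0,0,7.1,0,0,0,40]
    - [0,0,7.1,0,0,0,40]
    - [0,0,7.1,0,0,0,40]
    - [0,0,0.9,0,0,0,40]
    - [0,0,0,0,0,0,40]

```text
t: 11.35
position: [0.5676, 0.2155, 0.3598]
tool_rot: [-179.9, -0.0, 122.1]
wrist_force: [-0.2, -0.3, -0.3]
finger_gap: 0.0398
gripper_force: 0.0
```

Run:
```python
from h import *
np.set_printoptions(precision=4,suppress=True)
c=manip.camera("wrist"); s=manip.get_state(); print(s["position"],s["tool_rot"],s["t"],s["joint_positions"],c["pose"][:3,3],s["wrist_torque"])
for r in manip.spot_point("wrist","wing_grip")[:1]: print(r["xy"],r["conf"],wf(c,r["xy"],.134))
cv2.imwrite("pics/w5.png",cv2.resize(ortho(c,.51,.63,.16,.28,.146,.0003),(500,500)))
p=s["position"]; d=np.array([.567,.2155,.2917])-p
print(R.from_euler("xyz",s["tool_rot"],degrees=True).inv().apply(d)*1000)
```

```text
[0.5676 0.2155 0.36  ] [-179.9292   -0.0222  122.2083] 11.4 [ 15.1569  29.4178  82.8011   0.0005  67.8553 -17.0516] [0.5313 0.2733 0.3295] [0.0327 0.0718 0.0382]
[279.8, 225.6] 0.89 [0.5688 0.217  0.134 ]
[ 0.2876 -0.421  68.3457]
```

View pics/w5.png

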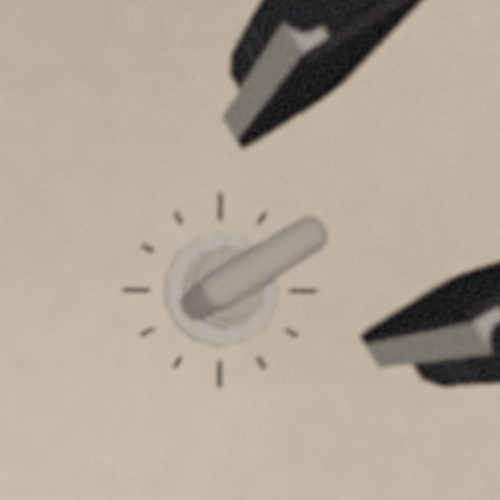

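The wing ridge runs from (200,299) to (322,228) between the open fingers, an angle of about 121°, centred on the axis. I'll descend and grip it.

Call:
drive_tool:
  motion:
    - [0,0,1,0.7,0.4,12,40]
    - [0,0,0,0,0,20,40]
    - [0,0,0,0,0,20,35]
    - [0,0,0,0,0,12,30]
    - [0,0,0,0,0,4,25]
    - [0,0,0,0,0,0,15]
    - [0,0,0,0,0,0,5]
    - [0,0,0,0,0,0,0]
  squeeze: 35

```text
t: 12.12
position: [0.5676, 0.2163, 0.293]
tool_rot: [-180.0, -0.0, 121.0]
wrist_force: [-0.1, -0.6, -11.1]
finger_gap: 0.0082
gripper_force: 36.7
```

Call:
drive_tool:
  motion:
    - [0,0,0,0,0,0,0]
    - [0,0,0,0,0,0,0]
    - [0,0,0,0,0,0,0]

```text
t: 12.37
position: [0.5676, 0.2163, 0.293]
tool_rot: [-180.0, 0.0, 121.0]
wrist_force: [-2.1, -2.1, -7.4]
finger_gap: 0.0081
gripper_force: 37.1
```

Run:
```python
from h import *
s=manip.get_state(); print(s)
```

```text
{'t': 12.3667, 'joint_positions': array([ 1.52280657e+01,  3.39442260e+01,  8.65829893e+01, -3.54719038e-03,
        5.94834401e+01, -1.57572577e+01]), 'dq': array([-0.04566152,  0.0546497 , -0.04483526,  0.10971042, -0.07286066,
        0.09167676]), 'effort': array([ 3.41036534e-01, -9.41804409e+01, -3.40740180e+01,  2.65679341e-01,
       -6.75816312e-01,  3.99083225e-02]), 'position': array([0.56756927, 0.21626362, 0.29298156]), 'tool_rot': array([-1.79988915e+02,  4.70687421e-05,  1.20987125e+02]), 'wrist_force': array([-2.10395009, -2.08099714, -7.41636551]), 'wrist_torque': array([-0.24809601,  0.25751112,  0.03583527]), 'gripper_force': 37.14564085006714, 'finger_gap': 0.008090136203779337}
```

Call:
drive_tool:
  motion:
    - [0,0,3,0,0,0,0]
    - [0,0,6,0,0,0,0]
    - [0,0,6,0,0,0,0]
    - [0,0,6,0,0,0,0]
    - [0,0,6,0,0,0,0]
    - [0,0,6,0,0,0.1,0]
    - [0,0,6,0,0,0,0]
    - [0,0,6,0,0,0.1,0]

```text
t: 13.03
position: [0.5676, 0.2163, 0.2927]
tool_rot: [-180.0, 0.0, 75.7]
wrist_force: [-1.4, -2.1, -7.2]
finger_gap: 0.0087
gripper_force: 37.1
```

Call:
drive_tool:
  motion:
    - [0,0,6,0,0,0,0]
    - [0,0,6,0,0,0.1,0]
    - [0,0,6,0,0,0,0]
    - [0,0,6,0,0,0.1,0]
    - [0,0,6,0,0,0,0]
    - [0,0,6,0,0,0.1,0]
    - [0,0,6,0,0,0,0]
    - [0,0,6,0,0,0.1,0]

```text
t: 13.7
position: [0.5677, 0.2162, 0.2925]
tool_rot: [180.0, 0.0, 27.7]
wrist_force: [-1.8, -2.4, -6.0]
finger_gap: 0.0082
gripper_force: 37.4
```

```bash
python3 -c "
from h import *
s=manip.get_state(); print(s['position'],s['tool_rot'],s['wrist_force'],s['wrist_torque'],s['effort'][5],s['finger_gap'])"
```

```text
[0.56765421 0.21622276 0.29247326] [1.79984983e+02 1.33585875e-03 2.76892641e+01] [-1.81281535 -2.38766306 -5.99499636] [-0.44045226  0.26940024  0.04378938] -4.0782321989536285 0.00817406639647343
```

Call:
drive_tool:
  motion:
    - [0,0,6,0,0,0,0]
    - [0,0,6,0,0,0.1,0]
    - [0,0,5,0,0,0,0]
    - [0,0,4,0,0,0,0]
    - [0,0,0,0,0,0,0]

```text
t: 14.12
position: [0.5676, 0.2162, 0.2923]
tool_rot: [180.0, 0.0, 6.8]
wrist_force: [-1.7, -2.9, -5.8]
finger_gap: 0.0084
gripper_force: 37.4
```

```bash
python3 -c "
from h import *
s=manip.get_state(); print(s['position'],s['tool_rot'],s['wrist_force'],s['wrist_torque'],s['effort'][5],s['finger_gap'])"
```

```text
[0.56763415 0.21618832 0.29230959] [1.79986524e+02 3.56458555e-03 6.76963085e+00] [-1.68078682 -2.90283946 -5.77318929] [-0.52609131  0.36083214 -0.02619963] 2.690078839659691 0.008420335104046476
```

Call:
drive_tool:
  motion:
    - [0,0,2,0,0,0,0]
    - [0,0,2,0,0,0,0]
    - [0,0,2,0,0,0,0]
    - [0,0,0,0,0,0,0]

```text
t: 14.45
position: [0.5676, 0.2162, 0.2923]
tool_rot: [180.0, 0.0, 1.0]
wrist_force: [-2.7, -3.0, -5.3]
finger_gap: 0.0086
gripper_force: 37.5
```

```bash
python3 -c "
from h import *
s=manip.get_state(); print(s['position'],s['tool_rot'],s['wrist_force'],s['wrist_torque'],s['effort'][5],s['finger_gap'])"
```

```text
[0.56763015 0.21619468 0.29226328] [1.79985552e+02 5.49658843e-03 1.02113693e+00] [-2.72876834 -3.01397041 -5.33306555] [-0.64786157  0.3107981  -0.02340134] 1.257636398077011 0.008561352233492938
```

Call:
drive_tool:
  motion:
    - [0,0,1,0,0,0,0]
    - [0,0,1,0,0,0,0]
    - [0,0,0,0,0,0,0]

```text
t: 14.7
position: [0.5676, 0.2163, 0.2923]
tool_rot: [180.0, -0.0, -1.0]
wrist_force: [-3.3, -4.9, -3.8]
finger_gap: 0.008
gripper_force: 38.1
```

```bash
cat > q.py <<'E'
from h import *
s=manip.get_state(); print(s['t'],s['position'],s['tool_rot'][2],s['wrist_force'],s['wrist_torque'],s['effort'][5],s['finger_gap'],s['gripper_force'])
E
python3 q.py
```

```text
14.7 [0.56764562 0.2162528  0.29225827] -1.0313641818536576 [-3.26104976 -4.88851387 -3.75811797] [-0.85190969  0.51969251  0.29221166] 0.9099770151078701 0.008005001834235161 38.07545006275177
```

Call:
drive_tool:
  motion:
    - [0,0,1,0,0,0,0]
    - [0,0,1,0,0,0,0]
    - [0,0,0,0,0,0,0]

```text
t: 14.95
position: [0.5676, 0.2163, 0.2923]
tool_rot: [180.0, -0.0, -3.0]
wrist_force: [-3.0, -4.7, -2.1]
finger_gap: 0.0084
gripper_force: 49.0
```

```bash
python3 q.py
```

```text
14.95 [0.56764464 0.21628297 0.29228426] -3.0013450798243446 [-3.02711735 -4.74864958 -2.12424949] [-0.78884495  0.49834331  0.95151305] 1.5482553094625473 0.008359415743905618 49.030208587646484
```

The stop shows clearly. Torque rises at 0.33 N m/deg from ψ of about -0.2°, so the screw is seated. Backing off 90° from there means a target of about ψ = 89.9°.

Call:
drive_tool:
  motion:
    - [0,0,-3,0,0,0,0]
    - [0,0,-6,0,0,0,0]
    - [0,0,-6,0,0,-0.1,0]
    - [0,0,-6,0,0,0,0]
    - [0,0,-6,0,0,-0.1,0]
    - [0,0,-6,0,0,0,0]
    - [0,0,-6,0,0,0,0]
    - [0,0,-6,0,0,-0.1,0]

```text
t: 15.62
position: [0.5677, 0.2163, 0.2925]
tool_rot: [180.0, 0.0, 42.3]
wrist_force: [-1.9, -4.1, -5.3]
finger_gap: 0.0082
gripper_force: 37.6
```

Call:
drive_tool:
  motion:
    - [0,0,-6,0,0,0,0]
    - [0,0,-6,0,0,-0.1,0]
    - [0,0,-6,0,0,0,0]
    - [0,0,-6,0,0,0,0]
    - [0,0,-6,0,0,-0.1,0]
    - [0,0,-6,0,0,0,0]
    - [0,0,-6,0,0,0,0]
    - [0,0,-4,0,0,0,0]

```text
t: 16.28
position: [0.5676, 0.2163, 0.2927]
tool_rot: [-180.0, 0.0, 88.4]
wrist_force: [-3.8, -3.7, -3.5]
finger_gap: 0.0087
gripper_force: 37.8
```

Call:
drive_tool:
  motion:
    - [0,0,-2,0,0,0,0]
    - [0,0,0,0,0,0,0]
    - [0,0,0,0,0,0,0]

```text
t: 16.53
position: [0.5676, 0.2163, 0.2927]
tool_rot: [-180.0, 0.0, 89.9]
wrist_force: [-3.4, -3.2, -1.5]
finger_gap: 0.0089
gripper_force: 37.9
```

```bash
python3 q.py
python3 - <<'E'
from h import *
d=manip.camera("scene"); c=manip.camera("top")
k=np.zeros((500,800,3),np.uint8); k[:,:400]=cv2.resize(d["img"][130:330,200:360,::-1],(400,500),interpolation=cv2.INTER_CUBIC)
k[:400,400:]=cv2.resize(c["img"][150:230,205:285,::-1],(400,400),interpolation=cv2.INTER_CUBIC); cv2.imwrite("pics/f.png",k)
E
```

```text
16.5333 [0.56764938 0.21631352 0.29272916] 89.92408969591052 [-3.40864081 -3.21564434 -1.53415103] [-0.66146937  0.50791817  0.00229504] -0.4801187664270401 0.008870388916448174 37.932554483413696
```

View pics/f.png

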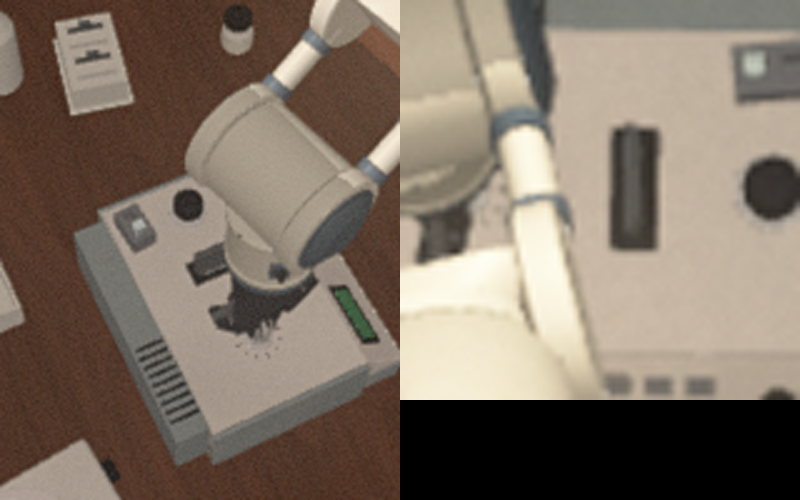

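The slide stands in its guide, at (210,262) in the left view and (635,188) in the right. The low slides are still in the rack, and the wing is gripped a quarter turn open. I'll hand the job in.

```bash
python3 -c "
from cell import manip
print(manip.finish_job())"
```

```text
the job is handed in; nothing more can be done
None
```

I handed the job in at about 17 s, with the tall slide lowered home in the photometer slot and the wing screw seated, backed off 90° and still held in the grip; I didn't get a verdict back.

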